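# Wedge the loose plaque tight in its carving jig

## Task

Two carving jigs each hold a plaque, but only one has a channel beside the plaque that is wide enough for the loose wooden wedge. Take the wedge by its upright grip, slide it thin end first, with its straight side to the plaque, along the board of that jig from the channel's open wide end until it jams tight between rail and plaque and the plaque is pressed flush against the fence. Finish while still gripping the wedge and keeping it pushed home, and leave the other plaque and everything else where it is.

Things in the scene. Friction and masses are not known exactly. Their poses are not given: they have to be found in the camera images.
- wedge: Loose wooden wedge standing on the table, 80 mm long (y -40..40), body 22 mm high; origin at the middle of its underside, z up. Straight side: plane x = +13 mm. The other side tapers 0.15 mm per mm: 32 mm thick at y = -40 (thick end), 26 at y = 0, 20 at y = +40 (thin end). An upright grip, 20 (x) by 30 mm (y), centred at x = 0, y = -15, rises to 62 mm above the underside. About 70 g.
- wedge_grip (a point): Point in the wedge's upright grip: x = 0, y = -15 mm, 45 mm above the underside; axes as the wedge's. With the wedge on the board, fingers there stay above fence, rail and plaque. Tight beside a flush plaque the wedge has the jig's yaw, thin end to jig +y, its origin at about x = -28, y = -12, z = +12 mm in that jig's frame.
- jig_a: The carving jig with the WIDER channel, the only one that takes the wedge (it may be the left or right one). Fixed board 150 x 150 x 12 mm, origin under its centre, z up; fence along its +x side, skewed rail along its -x side. The channel between plaque and rail is open at -y and narrows to +y; beside a flush plaque it is 30.5 mm wide at y = -42, 24.2 at y = 0, 17.9 at y = +42.
- jig_a_fence: Fence of that jig, 20 x 130 x 18 mm, fixed; origin at the middle of the foot of its inner face (x = +45, y = 0, z = +12 mm in the jig's frame), axes as the jig's. At its +y end a fixed stop block for the plaque, 16 mm high, has its face at jig y = +44, from jig x = -5 to +45, clear of the channel.
- jig_a_rail: Skewed rail of that jig, 20 x 112 x 18 mm, fixed; origin at the middle of the foot of its inner face (x = -39.2, y = 0, z = +12 mm in the jig's frame). Its +x axis is normal to that face, turned by -0.149 rad from the jig's, so the face runs towards +x by 0.15 mm per mm of jig y, as the wedge's taper does. Top 30 mm above the table.
- plaque_a: Wooden plaque lying loose on the board of the wide-channel jig: 60 mm (x) by 84 mm (y), 14 mm thick, with a low carved rosette; origin under its centre; about 80 g. It starts 3 to 5 mm off the fence, a little askew, and slides easily.
- plaque_a_face (a point): Middle of the +x edge face of that plaque, 7 mm above its underside: the face that must lie flush against the fence.
- jig_b: The other carving jig, with the NARROWER channel: made the same, but its rail stands nearer: even beside a flush plaque the channel is only 17 mm wide at its mouth (-y end), less than the wedge's thin end. Board, fence, stop and axes as those of the other jig.
- plaque_b: The plaque in the narrow-channel jig, same size and make; it stays as it is.
- gouge_long: Bystander: loose carving gouge, 190 mm long, 19 mm thick, lying; origin under its middle.
- gouge_short: Bystander: loose carving gouge, 150 mm long, 19 mm thick, lying; origin under its middle.
- mallet: Bystander: turned wooden mallet standing on its head, 84 mm across, 200 mm high; origin under its centre.
- tea_cup: Bystander: white cup, 72 mm across, 55 mm high; origin under its centre.
- oil_jar: Bystander: closed amber glass jar, 56 mm across, 85 mm high; origin under its centre.
- bracelet: Bystander: ring of wooden beads lying flat, 86 mm across, 18 mm high; origin under its centre.
- offcut: Bystander: loose wooden offcut 50 x 35 x 20 mm, a bystander; origin under its centre.
Mind the look-alikes: they are no part of the job. What is shaped like the wedge but blue or grey is not meant.

How it is judged:
On the way:
1. the wedge is in the mouth of the wide channel, down at the board, thin end first and not yet home (z of wedge in the frame of jig_a between 0.008 and 0.018 m and x of wedge in the frame of jig_a between -0.05 and -0.018 m and angle between the y axis of wedge and the y axis of jig_a, either way round below 0.1 rad and y of wedge in the frame of jig_a between -0.085 and -0.03 m), for 0.1 s.
At the end, for the whole second after the job is handed in: Held for the last second, at rest: fingers bear on the wedge (>2 N); wedge in the wide channel, within 6 mm of the board, 0.1 rad of the jig, its middle 0-24 mm short of the jig's, on rail and plaque (>1.5 N); plaque flat, within 1.5 mm and 0.025 rad of the fence, pressed on it (>2 N) (z of wedge in the frame of jig_a between 0.008 and 0.018 m and x of wedge in the frame of jig_a between -0.05 and -0.018 m and angle between the y axis of wedge and the y axis of jig_a, either way round below 0.1 rad and y of wedge in the frame of jig_a between -0.024 and 0 m and x of plaque_a_face in the frame of jig_a_fence above -0.0015 m and angle between the y axis of plaque_a and the y axis of jig_a, either way round below 0.025 rad and angle between plaque_a's own z axis and vertical below 0.04 rad and z of plaque_a in the frame of jig_a below 0.015 m and contact force between plaque_a and jig_a_fence above 2 N and contact force between wedge and jig_a_rail above 1.5 N and contact force between wedge and plaque_a above 1.5 N and contact force between the fingers and wedge above 2 N and linear speed of each of wedge, plaque_a below 0.01 m/s); the arm keeps its last pose, push and grip.
It fails at once if the other plaque is shifted by more than 10 mm (distance of plaque_b from where it was at the start of the episode above 0.01 m).
It fails at once if a bystander is moved by more than 30 mm (distance of any of gouge_long, gouge_short, mallet, tea_cup, oil_jar, bracelet, offcut from where it was at the start of the episode above 0.03 m).
It fails at once if the plaque is lifted out of its jig (z of plaque_a in the frame of jig_a above 0.03 m).
It also fails if it takes over 45 s, if anything falls off the work surface, if the arm or the gripper's body presses on something with over 40 N, if the wrist force passes 120 N, or if a joint passes its speed limit or range.

## Robot

A 6-joint arm with a two-finger parallel gripper is mounted at the origin on the work surface. World frame = base frame: x ahead of the robot, y to its left, z up, the work surface at z = 0. Lengths are in m, angles in rad, forces in N, time in s.
With the tool pointing down it reaches from about 0.3 to 0.825 m from the base axis. Payload 5.4 kg.
Tool frame: the origin (TCP) lies at the very end of the fingers, on their centre line; the grasp point (between the pads) lies 19 mm behind it; z points along the fingers, y is the line along which they close (so a half turn about z gives the same grasp; the last joint's range is limited). The gripper opens to 92 mm and grips with 3 to 60 N. Pads are 20 mm wide; open, the fingers measure 128 mm over their backs; the gripper's body (75 mm by 189 mm) begins 69 mm behind the grasp point.
Start: joints at [-1.421, 0.158, 1.597, -0, 1.386, -0.21], TCP at [0.202, -0.538, 0.215] pointing down, gripper open.
Joint ranges: [-2.91, 2.91], [-0.94, 2.29], [0.18, 2.7], [-1.29, 4.43], [0.17, 2.64], [-3, 3]. Speed limits (rad/s): [2.57, 2.57, 3.14, 3.14, 3.14, 3.14].

## Interface

Orientations are given as a unit quaternion [x, y, z, w].
In Python, from rig import observe, read_camera, camera_params, hand_in, models gives the robot as it stands.
- The arm moves only by the tool move_arm, never from a script. Its argument "steps" is a list that holds one entry, the list of rows, each a list of 7 numbers: the shift along the world's x, y, z scaled (see below), then the turn, a rotation vector about the world's x, y, z scaled (see below), then the closure, from -1 (fully open) to 1 (shut), so that 0 is half open. In form: [[[x, y, z, wx, wy, wz, jaw], ...]]. A call has 1 to 12 rows; each row shifts and turns the commanded pose from where the row before left it; what a row does not reach is not made up. The controller multiplies each number of a shift by 0.05 m and each number of a turn by 30 degrees. A row lasts 1/10 s, in which the tool goes at most 50 mm and 8.59 degrees, less where a joint would pass 70% of its speed; a pose out of reach is approached as far as the arm can. A call with a number of a shift or a turn outside -1 to 1 is refused whole. A call with a gripper value outside its range is refused whole. The fingers move at their own pace and stop on an object; the grip force is fixed at half the most. Time passes only in rows, so rows that do not move let the fingers close. It gives the time, the measured TCP pose, the force, the opening and the grip force at its end, in the units of the state.
- observe(): the state, without advancing time (a new reading comes with each control period).
- read_camera(name): name is "scene" or "top" or "wrist"; returns (picture, depth): 480x640x3 uint8, red, green, blue; 480x640 float32, m along the optical axis (not along the pixel's ray), 0 where there is no reading.
- camera_params(name): a dict with "intrinsics" (3x3 intrinsics, pixels), "R" (3x3) and "t" (3): a world point X has camera coordinates R X + t; the wrist camera has in their place "mount" (4x4, takes a point from camera to tool coordinates, whose origin is the TCP and whose axes are the flange's). Camera axes: x right, y down, z forward; pixel columns grow to the right and rows downward; lengths in m; the calibration is good to about 2 mm. A picture is of the moment at which its call begins: read the wrist's pose just before it. camera_params takes no time and is no camera call.
- hand_in(): hands the job in; it is judged then, once.
Trained networks look in the newest picture that a camera, given by its name, has taken for a name from the list of things; names that differ only in an ending like _2 or _b are one class to them, and where a whole thing is asked for, a point or a joint stands for the part that bears it (a point fixed in the world has none). Each returns a list of dicts, best first, with "p" (0 to 1); they miss things now and then, are a little off and sometimes report something else, mostly with a low value. They report only what shows in the picture. A call takes as long as a camera call. They do not tell look-alikes from the thing itself.
- models.spot_in(camera, query): "centre" ([x, y, z] in m, in world coordinates, good to about 4 mm: the middle of the surface that is visible of it).
- models.trace(camera, query): "pixels" (480x640 bool, what is visible of it).
- models.pinpoint(camera, query): "centre" ([x, y, z] in m, in world coordinates, good to about 4 mm: a listed point, or the origin of a listed thing).
The state is a dict: "time": time; "qpos": joint angles; "joint_vel": joint speeds; "joint_efforts": joint torques, N m; "tcp_pos": TCP position; "orientation": TCP orientation; "ft_force": force on the tool from outside, world axes, zero at the start; "torque": the same for the moment, N m; "grip_width": finger opening in m; "grasp_force": force on a finger pad.
Only numpy, scipy, OpenCV 4.12 (cv2) and the standard library are available. Lean on these libraries where they do the work, as an engineer would, in place of code of your own. Each camera call takes 0.05 s, during which the arm holds its last target. There are 200 camera calls.

## Working session

There is one attempt and no reset: what is moved stays moved. The work goes in short steps, Python scripts to look and compute and a tool call to move; the robot and the scene stay as the last step left them, time stands still between calls to the robot, and variables do not carry over. Pictures are saved under pics/ and viewed, at most 10 in all, crops included, and the job is handed in when it is done.

Besides the shell and the picture viewer there is one more tool, called after "Call:" by a JSON object that holds its "method" and its "body". move_arm: Moves the arm, as the interface text tells. Its arguments: {"type":"object","properties":{"steps":{"type":"array","items":{"type":"array","items":{"type":"array","items":{"type":"number"}}}}},"required":["steps"]}

```bash
ls; mkdir -p pics
cat > look.py <<'E'
import numpy as np, cv2
from rig import *
def snap(cam,name):
    p,d=read_camera(cam); cv2.imwrite(f'pics/{name}.png',p[:,:,::-1]); np.save(f'pics/{name}_d.npy',d); return p,d
E
python3 - <<'E'
from look import *
snap('top','top0'); 
for q in ['wedge','wedge_grip','jig_a','jig_a_fence','jig_a_rail','plaque_a','plaque_a_face','offcut','mallet','oil_jar','tea_cup']:
    print(q,[(np.round(r['centre'],3).tolist(),round(r['p'],2)) for r in models.pinpoint('top',q)][:4])
c=camera_params('top');print(c)
print(observe())
E
```

```text
pics
wedge [([0.242, 0.252, -0.001], 0.71), ([0.431, 0.089, 0.004], 0.67), ([0.336, 0.172, 0.0], 0.67), ([0.411, -0.062, 0.001], 0.67)]
wedge_grip [([0.333, 0.161, 0.044], 0.86), ([0.42, -0.053, 0.043], 0.7), ([0.25, 0.263, 0.049], 0.57), ([0.572, 0.163, 0.001], 0.44)]
jig_a [([0.572, 0.164, -0.004], 0.78), ([0.624, -0.175, 0.0], 0.61)]
jig_a_fence [([0.615, 0.155, 0.016], 0.59)]
jig_a_rail [([0.641, -0.174, 0.012], 0.66), ([0.535, 0.174, 0.015], 0.65), ([0.752, 0.017, 0.001], 0.62)]
plaque_a [([0.642, -0.174, 0.01], 0.9), ([0.578, 0.16, 0.012], 0.57)]
plaque_a_face [([0.608, 0.156, 0.014], 0.78), ([0.427, 0.074, 0.043], 0.75), ([0.431, 0.313, -0.001], 0.67), ([0.742, 0.337, -0.0], 0.42)]
offcut [([0.375, -0.19, 0.002], 0.92)]
mallet [([0.742, 0.333, -0.001], 0.58), ([0.534, 0.172, 0.013], 0.47)]
oil_jar [([0.647, -0.002, 0.002], 0.85), ([0.619, 0.157, 0.014], 0.52)]
tea_cup [([0.383, -0.376, 0.0], 0.77)]
{'intrinsics': array([[516.25678225,   0.        , 314.63692737],
       [  0.        , 516.25678225, 243.29546255],
       [  0.        ,   0.        ,   1.        ]]), 'R': array(
[... 198 characters left out ...]
e': 0.6, 'qpos': array([-1.42106931e+00,  1.58408795e-01,  1.59699934e+00, -2.26558090e-05,
        1.38616059e+00, -2.10109340e-01]), 'joint_vel': array([ 0.00040338, -0.00019328, -0.00110538,  0.00068188, -0.002248  ,
       -0.00032841]), 'joint_efforts': array([ 1.14684667e-04, -3.85374749e+01, -3.22211015e+01,  7.00652367e-02,
        3.09740764e-02, -3.35395941e-05]), 'tcp_pos': array([ 0.20243703, -0.53817968,  0.21459653]), 'orientation': array([ 9.83857965e-01,  1.78951121e-01, -1.14915677e-05,  1.16256864e-05]), 'ft_force': array([-1.01963189,  0.31286194, -0.31480882]), 'torque': array([ 0.05593747,  0.00937848, -0.00850615]), 'grasp_force': 0.0, 'grip_width': 0.09156424000974264}
```

View pics/top0.png

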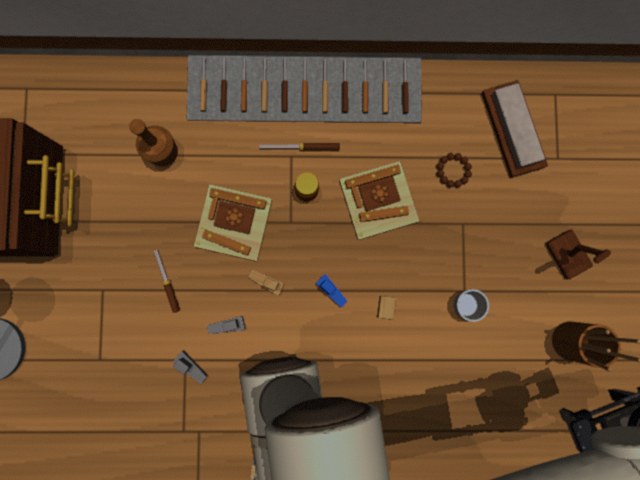

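Run:
```python
import cv2
p=cv2.imread('pics/top0.png')[175:305,190:300]
cv2.imwrite('pics/c1.png',cv2.resize(p,None,fx=4.6,fy=4.6,interpolation=cv2.INTER_CUBIC))
```

```text
(no output)
```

View pics/c1.png

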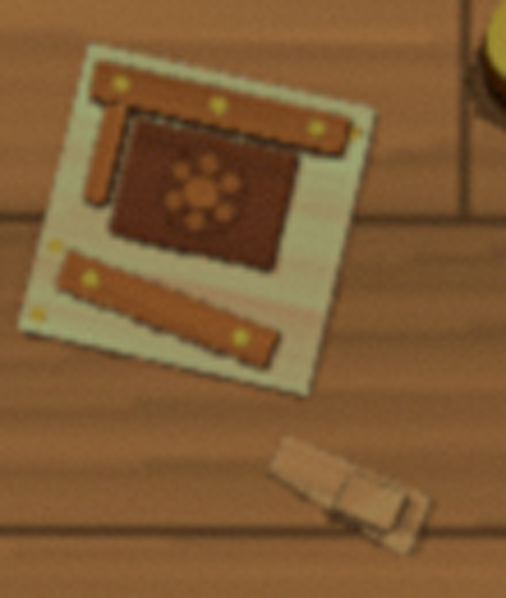

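Call:
{"method": "move_arm", "body": {"steps": [[[0.4,0.8,0.4,0,0,0.15,-1],[0.4,0.8,0.4,0,0,0.15,-1],[0.4,0.8,0.3,0,0,0.15,-1],[0.4,0.8,0.3,0,0,0.15,-1],[0.4,0.8,0.3,0,0,0.15,-1],[0.4,0.8,0.2,0,0,0.15,-1],[0.4,0.8,0.2,0,0,0.15,-1],[0.4,0.8,0.1,0,0,0.15,-1],[0.4,0.8,0.1,0,0,0.15,-1],[0.4,0.8,0,0,0,0.15,-1],[0.4,0.8,0,0,0,0,-1],[0.4,0.8,0,0,0,0,-1]]]}}

```text
time: 1.8
tcp_pos: [0.443, -0.0564, 0.33]
orientation: [0.84, 0.542, 0.0, 0.0]
ft_force: [0.4, -0.8, 0.0]
grip_width: 0.092
grasp_force: 0.0
```

Call:
{"method": "move_arm", "body": {"steps": [[[0.3,0.8,0,0,0,0,-1],[0.3,0.8,0,0,0,0,-1],[0.1,0.8,0,0,0,0,-1],[0,0,0,0,0,0,-1],[0,0,0,0,0,0,-1],[0,0,0,0,0,0,-1]]]}}

```text
time: 2.4
tcp_pos: [0.4774, 0.0609, 0.3296]
orientation: [0.841, 0.541, -0.0, 0.0]
ft_force: [-0.4, -0.6, -0.1]
grip_width: 0.0917
grasp_force: 0.0
```

```bash
cat >> look.py <<'E'
from scipy.spatial.transform import Rotation as Ro
def wristpose():
    o=observe(); T=np.eye(4); T[:3,:3]=Ro.from_quat(o['orientation']).as_matrix(); T[:3,3]=o['tcp_pos']; return T@camera_params('wrist')['mount']
def bp(T,K,uv,z):   # pixels -> world at height z
    uv=np.atleast_2d(uv).astype(float); r=np.c_[(uv-K[:2,2])/[K[0,0],K[1,1]],np.ones(len(uv))]@T[:3,:3].T
    return T[:3,3]+r*((z-T[2,3])/r[:,2:])
E
python3 - <<'E'
from look import *
o=observe();print(o['time'],o['tcp_pos'],o['orientation'],o['ft_force']);T=wristpose();np.save('T1.npy',T)
snap('wrist','w1');print(camera_params('wrist')['intrinsics'],T)
for q in ['wedge','wedge_grip','jig_a','jig_a_fence','jig_a_rail','plaque_a']:
    print(q,[(np.round(r['centre'],3).tolist(),round(r['p'],2)) for r in models.pinpoint('wrist',q)][:4])
E
```

```text
2.4 [0.4773603  0.06092814 0.32963945] [ 8.40765270e-01  5.41399764e-01 -1.13906833e-04  2.06941037e-04] [-0.44148571 -0.59251249 -0.12203802]
[[401.07995903   0.         320.92397598]
 [  0.         401.07995903 241.78430086]
 [  0.           0.           1.        ]] [[ 9.10984409e-01 -3.97916954e-01 -1.08487346e-01  5.08711486e-01]
 [-4.12440782e-01 -8.78847887e-01 -2.39831174e-01  1.28109324e-01]
 [ 8.90153938e-05  2.63227066e-01 -9.64733903e-01  4.99848905e-01]
 [ 0.00000000e+00  0.00000000e+00  0.00000000e+00  1.00000000e+00]]
wedge [([0.434, 0.088, -0.001], 0.95), ([0.33, 0.177, -0.001], 0.84), ([0.241, 0.254, 0.002], 0.84), ([0.417, -0.062, 0.001], 0.77)]
wedge_grip [([0.338, 0.161, 0.041], 0.91), ([0.427, 0.076, 0.043], 0.84), ([0.426, -0.056, 0.044], 0.79)]
jig_a [([0.37, -0.19, 0.003], 0.74)]
jig_a_fence [([0.615, 0.152, 0.01], 0.74)]
jig_a_rail [([0.534, 0.17, 0.009], 0.93), ([0.386, -0.374, -0.003], 0.46)]
plaque_a [([0.642, -0.175, 0.012], 0.95), ([0.581, 0.158, 0.01], 0.85), ([0.371, -0.191, 0.001], 0.19)]
```

View pics/w1.png

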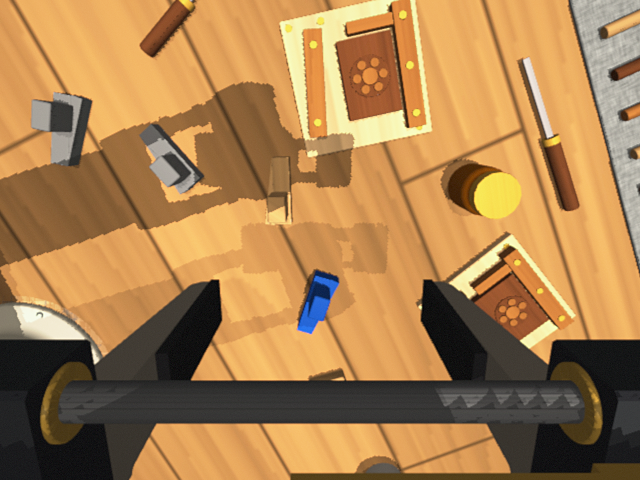

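Call:
{"method": "move_arm", "body": {"steps": [[[0,0.8,0,0,0,0,-1],[0,0.8,0,0,0,0,-1],[0,0,0,0,0,0,-1],[0,0,0,0,0,0,-1]]]}}

```text
time: 3.15
tcp_pos: [0.4773, 0.142, 0.3296]
orientation: [0.84, 0.542, -0.0, 0.0]
ft_force: [-0.1, -0.3, 0.1]
grip_width: 0.0918
grasp_force: 0.0
```

```bash
cat >> look.py <<'E'
from scipy.optimize import minimize
def box(x0,x1,y0,y1,z0,z1): return np.array([[x,y,z] for x in(x0,x1) for y in(y0,y1) for z in(z0,z1)])
WEDGE=[np.array([[x,y,z] for x,y in((13,-40),(-19,-40),(-7,40),(13,40)) for z in(0,22)])/1e3, box(-.01,.01,-.03,0,.022,.062)]
BOARD=[box(-.075,.075,-.075,.075,0,.012)]+[box(.045,.065,-.065,.065,.012,.030)]
PLAQUE=[box(-.03,.03,-.042,.042,0,.014)]
def fit(mask,parts,x0,z,T,K,S=4):
    # pose (x,y,yaw) whose silhouette fits the mask best
    M=np.linalg.inv(T); ys,xs=np.nonzero(mask); a=np.array([xs.min()-15,ys.min()-15]); b=np.array([xs.max()+15,ys.max()+15]); a=np.maximum(a,0);b=np.minimum(b,[640,480])
    m=cv2.GaussianBlur(cv2.resize(mask[a[1]:b[1],a[0]:b[0]].astype(np.float32),None,fx=S,fy=S,interpolation=cv2.INTER_LINEAR),(0,0),S/2)
    def cost(p):
        im=np.zeros(m.shape,np.float32); c,s=np.cos(p[2]),np.sin(p[2]); R=np.array([[c,-s,0],[s,c,0],[0,0,1]])
        for q in parts:
            X=(q@R.T+[p[0],p[1],z])@M[:3,:3].T+M[:3,3]; uv=(X@K.T)[:,:2]/X[:,2:]
            h=cv2.convexHull((((uv-a+.5)*S-.5)*16).round().astype(np.int32)); cv2.fillConvexPoly(im,h,1.,cv2.LINE_AA,4) if False else cv2.fillConvexPoly(im,h,1.,8,4)
        return np.abs(cv2.GaussianBlur(im,(0,0),S/2)-m).sum()/m.sum()
    best=None
    for dy in(-.2,0,.2):
        r=minimize(cost,[x0[0],x0[1],x0[2]+dy],method='Nelder-Mead',options=dict(initial_simplex=np.array([x0+np.array([0,0,dy]),x0+np.array([.01,0,dy]),x0+np.array([0,.01,dy]),x0+np.array([0,0,dy+.15])]),xatol=1e-5,fatol=1e-6,maxiter=400))
        if best is None or r.fun<best.fun: best=r
    return best.x,best.fun
def traced(cam,q,xy,T,K):   # traced mask of q nearest to a world xy
    M=np.linalg.inv(T);X=M[:3,:3]@np.r_[xy,.01]+M[:3,3];uv=(K@X)[:2]/X[2]
    L=[r['pixels'] for r in models.trace(cam,q)]
    L=[(np.hypot(*(np.argwhere(m).mean(0)[::-1]-uv)),m) for m in L if m.any()]
    return min(L,key=lambda t:t[0])
E
cat > meas.py <<'E'
from look import *
import sys
def run(cam,items):
    K=camera_params(cam)['intrinsics']
    if cam=='wrist': T=wristpose()
    else:
        c=camera_params(cam);T=np.eye(4);T[:3,:3]=c['R'].T;T[:3,3]=-c['R'].T@c['t']
    p,d=snap(cam,sys.argv[1]+cam)
    vis=p[:,:,::-1].copy()
    for q,parts,x0,z in items:
        dist,m=traced(cam,q,x0[:2],T,K); x,f=fit(m,parts,np.array(x0),z,T,K)
        print(cam,q,'dist',round(dist,1),'pose',x.round(4),'err',round(f,3),'px',m.sum())
        cs,_=cv2.findContours(m.astype(np.uint8),0,1);cv2.drawContours(vis,cs,-1,(255,0,255),1)
    cv2.imwrite(f'pics/{sys.argv[1]}{cam}_v.png',vis)
if __name__=='__main__':
    it=[('wedge',WEDGE,[.434,.088,-.4],0),('jig_a',BOARD,[.572,.164,-.22],0),('plaque_a',PLAQUE,[.58,.16,-.22],.012)]
    run('wrist',it); run('top',it)
    print(observe()['tcp_pos'])
E
python3 meas.py m1
```

```text
wrist wedge dist 4.8 pose [ 0.4347  0.0875 -0.4089] err 0.068 px 1377
wrist jig_a dist 7.0 pose [ 0.5709  0.1656 -0.2166] err 0.328 px 12620
wrist plaque_a dist 3.4 pose [ 0.5817  0.1612 -0.2169] err 0.021 px 4083
top wedge dist 52.0 pose [ 0.434  0.088 -0.6  ] err 1.0 px 184
top jig_a dist 22.2 pose [ 0.5688  0.1676 -0.1934] err 1.591 px 1201
top plaque_a dist 13.4 pose [ 0.5763  0.1623 -0.1826] err 3.434 px 177
[0.4775174  0.14123396 0.32961876]
```

View pics/m1wrist_v.png

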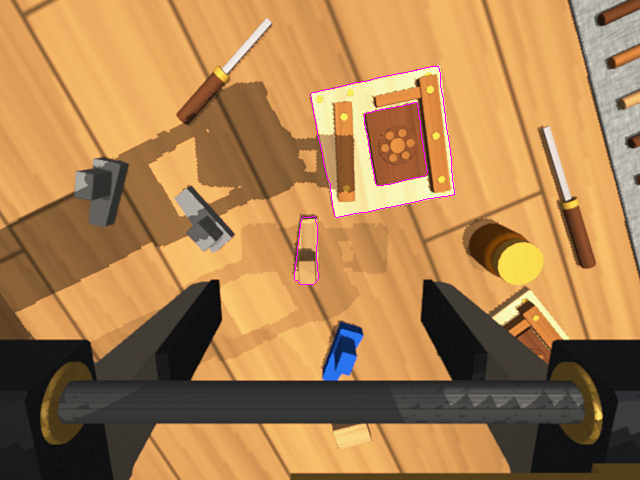

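```bash
cat > jig.py <<'E'
from look import *
K=camera_params('wrist')['intrinsics'];T=wristpose();snap('wrist','j')
_,m=traced('wrist','jig_a',[.572,.164],T,K)
cs,_=cv2.findContours(m.astype(np.uint8),0,2);f=np.zeros(m.shape,np.uint8);cv2.drawContours(f,cs,-1,1,-1)
print(fit(f,BOARD,np.array([.572,.164,-.22]),0,T,K), f.sum())
print(fit(f,BOARD[:1],np.array([.572,.164,-.22]),0,T,K))
h=cv2.convexHull(np.vstack(cs))[:,0]; print('rect',cv2.minAreaRect((bp(T,K,h,.012)[:,:2]*1000).astype(np.float32)))
for q,w,z in(('jig_a_rail',[.535,.17],.03),('jig_a_fence',[.615,.155],.03)):
    d,m=traced('wrist',q,w,T,K);cs=np.argwhere(m)[:,::-1]
    print(q,d,m.sum(),cv2.minAreaRect((bp(T,K,cs,z)[:,:2]*1000).astype(np.float32)))
d,m=traced('wrist','wedge',[.434,.088],T,K);print(fit(m,WEDGE,np.array([.434,.088,-.4]),0,T,K))
E
python3 jig.py
```

```text
(array([ 0.57104805,  0.16538479, -0.2216236 ]), np.float64(0.013530257157981396)) 16577
(array([ 0.57104805,  0.16538479, -0.2216236 ]), np.float64(0.013530257157981396))
rect ((571.0201416015625, 165.0607147216797), (151.57159423828125, 151.8538055419922), 77.651123046875)
jig_a_rail 11.202797820417704 1772 ((523.4624633789062, 177.91775512695312), (111.3914566040039, 20.447847366333008), 68.83954620361328)
jig_a_fence 11.846313119922018 2489 ((623.163330078125, 153.84010314941406), (129.64291381835938, 25.01731300354004), 77.49998474121094)
(array([ 0.43490964,  0.08797036, -0.41299909]), np.float64(0.04829626530408859))
```

Call:
{"method": "move_arm", "body": {"steps": [[[-0.24,-0.33,-0.9,0,0,0.027,-1],[-0.24,-0.34,-0.9,0,0,0,-1],[-0.25,-0.34,-0.9,0,0,0,-1],[-0.24,-0.33,-0.9,0,0,0,-0.5],[0,0,-0.9,0,0,0,-0.3],[0,0,-0.3,0,0,0,-0.2],[0,0,0,0,0,0,-0.2],[0,0,0,0,0,0,-0.2]]]}}

```text
time: 4.6
tcp_pos: [0.4296, 0.0748, 0.0904]
orientation: [0.837, 0.548, 0.0, 0.0]
ft_force: [-0.5, -0.3, -0.4]
grip_width: 0.0559
grasp_force: 0.0
```

```bash
python3 -c "
from look import *
o=observe();print(o['tcp_pos'],o['orientation'],o['grip_width'])
K=camera_params('wrist')['intrinsics'];T=wristpose();snap('wrist','g1')
d,m=traced('wrist','wedge',[.434,.088],T,K);print(d,fit(m,WEDGE,np.array([.434,.088,-.4]),0,T,K))
"
```

```text
[0.42958141 0.07479493 0.09042259] [8.36612089e-01 5.47795540e-01 3.93364755e-04 3.23302244e-04] 0.055859569766919706
8.892570171182756 (array([ 0.4349232 ,  0.08780429, -0.40920091]), np.float64(0.03292416036128998))
```

View pics/g1.png

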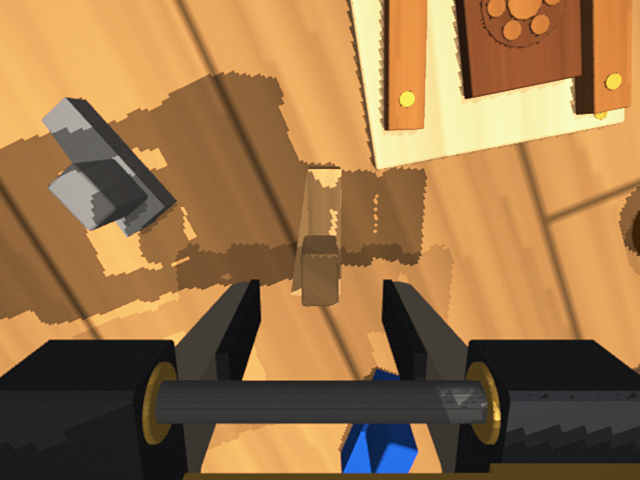

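Call:
{"method": "move_arm", "body": {"steps": [[[-0.01,-0.01,-0.6,0,0,0,-0.2],[0,0,-0.45,0,0,0,-0.2],[0,0,-0.22,0,0,0,-0.2],[0,0,0,0,0,0,-0.2],[0,0,0,0,0,0,1],[0,0,0,0,0,0,1],[0,0,0,0,0,0,1],[0,0,0,0,0,0,1],[0,0,0,0,0,0,1],[0,0,0,0,0,0,1]]]}}

```text
time: 5.7
tcp_pos: [0.4288, 0.0743, 0.0265]
orientation: [0.837, 0.548, 0.0, 0.0]
ft_force: [-0.4, -0.1, 3.2]
grip_width: 0.0198
grasp_force: 30.0
```

Call:
{"method": "move_arm", "body": {"steps": [[[0,0,0.5,0,0,0,1],[0,0,0.57,0,0,0,1],[0.4,-0.09,0,0,0,0.123,1],[0.4,-0.09,0,0,0,0.123,1],[0.4,-0.09,0,0,0,0.123,1],[0.34,-0.08,0,0,0,0,1],[0,0,0,0,0,0,1],[0,0,0,0,0,0,1]]]}}

```text
time: 6.5
tcp_pos: [0.5046, 0.0569, 0.0791]
orientation: [0.78, 0.626, -0.001, -0.001]
ft_force: [-0.4, -0.0, -1.2]
grip_width: 0.0198
grasp_force: 30.0
```

```bash
cat > st.py <<'E'
from look import *
J=np.array([.571,.1652]);yw=-.218
R=np.array([[np.cos(yw),-np.sin(yw)],[np.sin(yw),np.cos(yw)]])
o=observe();q=o['orientation'];ty=2*np.arctan2(q[1],q[0])-np.pi/2
w=o['tcp_pos'][:2]-np.array([[np.cos(ty),-np.sin(ty)],[np.sin(ty),np.cos(ty)]])@[0,-.015]
print('t',o['time'],'tcp',o['tcp_pos'].round(4),'yaw rel',round(ty-yw,4),'wedge in jig mm',((w-J)@R*1000).round(1),'z',round((o['tcp_pos'][2]-.0265)*1e3,1),'F jig',(o['ft_force'][:2]@R).round(1),o['ft_force'][2].round(1),o['grasp_force'],o['grip_width'])
E
cat > st2.py <<'E'
from st import *
import sys
K=camera_params('wrist')['intrinsics'];T=wristpose();snap('wrist',sys.argv[1])
z=o['tcp_pos'][2]-.0265
d,m=traced('wrist','wedge',w,T,K);x,f=fit(m,WEDGE,np.array([*w,ty]),z,T,K);print('wedge seen',((x[:2]-J)@R*1000).round(1),x[2]-yw,f)
d,m=traced('wrist','plaque_a',[.58,.16],T,K);x,f=fit(m,PLAQUE,np.array([.58,.16,-.21]),.012,T,K);print('plaque',((x[:2]-J)@R*1000).round(1),x[2]-yw,f)
for q in('jig_a_rail','jig_a_fence'):
    d,m=traced('wrist',q,[.571,.165],T,K);r=cv2.minAreaRect((bp(T,K,np.argwhere(m)[:,::-1],.03)[:,:2]*1000).astype(np.float32));print(q,r,((np.array(r[0])/1000-J)@R*1000).round(1))
E
python3 st2.py h1
```

```text
t 6.5 tcp [0.5046 0.0569 0.0791] yaw rel -0.0005 wedge in jig mm [ -41.4 -105.1] z 52.6 F jig [-0.4 -0.1] -1.2 29.99211609363556 0.01980673555159663
wedge seen [ -40.8 -105.2] 0.004523806564268512 0.102603480219841
plaque [ 9.9 -3.1] -0.19200000000000003 1.0
jig_a_rail ((516.9437255859375, 158.63168334960938), (71.93669128417969, 20.7087345123291), 68.97236633300781) [-51.4 -18.1]
jig_a_fence ((616.7703857421875, 130.28457641601562), (80.72824096679688, 26.137866973876953), 77.29953002929688) [ 52.2 -24.2]
```

View pics/h1.png

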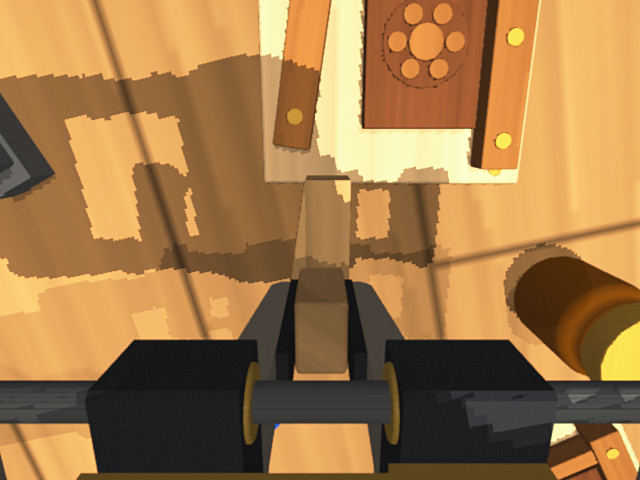

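Call:
{"method": "move_arm", "body": {"steps": [[[0.03,-0.01,-0.3,0,0,0,1],[0,0,-0.3,0,0,0,1],[0,0,-0.16,0,0,0,1],[0,0,0,0,0,0,1],[0,0,0,0,0,0,1]]]}}

```text
time: 7.25
tcp_pos: [0.507, 0.0564, 0.0419]
orientation: [0.78, 0.626, 0.0, 0.0]
ft_force: [0.2, -0.1, 0.3]
grip_width: 0.0193
grasp_force: 30.0
```

```bash
python3 st.py
```

```text
t 7.25 tcp [0.507  0.0564 0.0419] yaw rel -0.0002 wedge in jig mm [ -38.9 -105.1] z 15.4 F jig [ 0.2 -0.1] 0.3 29.992048144340515 0.01933310256748337
```

Call:
{"method": "move_arm", "body": {"steps": [[[0,0,-0.04,0,0,0,1],[0.07,0.21,0,0,0,0,1],[0.07,0.21,0,0,0,0,1],[0.07,0.21,0,0,0,0,1],[0.07,0.21,0,0,0,0,1],[0,0,0,0,0,0,1],[0,0,0,0,0,0,1]]]}}

```text
time: 7.95
tcp_pos: [0.5209, 0.0987, 0.0395]
orientation: [0.78, 0.626, -0.0, 0.0]
ft_force: [-0.8, -0.5, -0.9]
grip_width: 0.0201
grasp_force: 30.0
```

```bash
python3 st2.py h2
```

```text
t 7.95 tcp [0.5209 0.0987 0.0395] yaw rel 0.0008 wedge in jig mm [-34.5 -60.8] z 13.0 F jig [-0.7 -0.7] -0.9 29.992048144340515 0.020073025561014434
wedge seen [-33.9 -60.9] 0.0028761268340195267 0.08792272955179214
plaque [11.6 -2.1] 0.0012894625676192206 0.018430761992931366
jig_a_rail ((522.9705200195312, 174.43882751464844), (105.19007873535156, 20.803585052490234), 68.99479675292969) [-48.9  -1.4]
jig_a_fence ((620.149658203125, 146.326171875), (114.36979675292969, 26.795066833496094), 77.33892059326172) [52.1 -7.8]
```

View pics/h2.png

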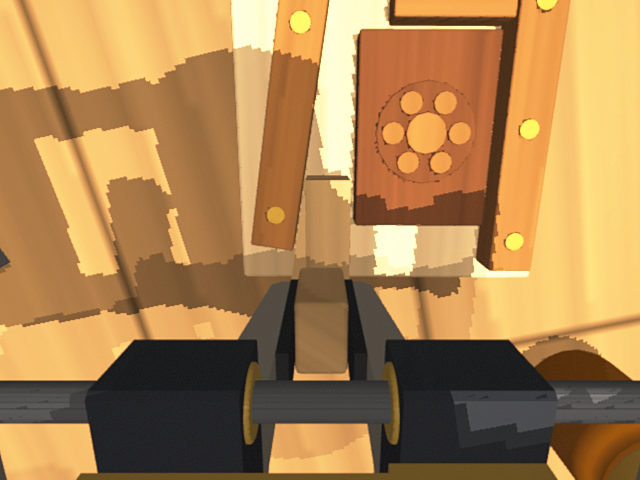

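Call:
{"method": "move_arm", "body": {"steps": [[[0.052,0.136,0,0,0,0,1],[0.052,0.136,0,0,0,0,1],[0.052,0.136,0,0,0,0,1],[0.052,0.136,0,0,0,0,1],[0.052,0.136,0,0,0,0,1],[0,0,0,0,0,0,1],[0,0,0,0,0,0,1]]]}}

```text
time: 8.9
tcp_pos: [0.534, 0.1325, 0.0396]
orientation: [0.78, 0.626, 0.0, 0.0]
ft_force: [0.1, -0.4, -0.4]
grip_width: 0.0199
grasp_force: 30.0
```

```bash
python3 st2.py h3
```

```text
t 8.9 tcp [0.534  0.1325 0.0396] yaw rel 0.0002 wedge in jig mm [-29.1 -24.9] z 13.1 F jig [ 0.2 -0.4] -0.4 29.992053508758545 0.01987160217549207
wedge seen [-28.4 -25. ] 0.0008708062422723983 0.09892774373292923
plaque [14.4 -0.2] 0.0015401294791471953 0.039973411709070206
jig_a_rail ((524.2069702148438, 177.37701416015625), (111.6134033203125, 20.82437515258789), 68.65997314453125) [-48.3   1.8]Traceback (most recent call last):
  File "st2.py", line 8, in <module>
    d,m=traced('wrist',q,[.571,.165],T,K);r=cv2.minAreaRect((bp(T,K,np.argwhere(m)[:,::-1],.03)[:,:2]*1000).astype(np.float32));print(q,r,((np.array(r[0])/1000-J)@R*1000).round(1))
        ~~~~~~^^^^^^^^^^^^^^^^^^^^^^^^^^^
  File "look.py", line 35, in traced
    return min(L,key=lambda t:t[0])
ValueError: min() iterable argument is empty
```

Call:
{"method": "move_arm", "body": {"steps": [[[0.017,0.058,0,0,0,0,1],[0.017,0.058,0,0,0,0,1],[0,0,0,0,0,0,1]]]}}

```text
time: 9.45
tcp_pos: [0.5357, 0.1385, 0.0396]
orientation: [0.78, 0.626, 0.0, -0.0]
ft_force: [-0.3, -0.7, -0.9]
grip_width: 0.0199
grasp_force: 30.0
```

```bash
python3 st.py
```

```text
t 9.45 tcp [0.5357 0.1385 0.0396] yaw rel 0.0001 wedge in jig mm [-28.7 -18.7] z 13.1 F jig [-0.2 -0.7] -0.9 29.991846978664398 0.019948250188740534
```

Call:
{"method": "move_arm", "body": {"steps": [[[0.017,0.058,0,0,0,0,1],[0,0,0,0,0,0,1]]]}}

```text
time: 9.65
tcp_pos: [0.5365, 0.1414, 0.0396]
orientation: [0.78, 0.626, 0.0, -0.0]
ft_force: [-0.3, 0.5, 0.1]
grip_width: 0.0202
grasp_force: 30.0
```

```bash
python3 st.py
```

```text
t 9.65 tcp [0.5365 0.1414 0.0396] yaw rel 0.0 wedge in jig mm [-28.5 -15.7] z 13.1 F jig [-0.4  0.4] 0.1 29.99179244041443 0.020228908567812075
```

Call:
{"method": "move_arm", "body": {"steps": [[[0.011,0.039,0,0,0,0,1],[0,0,0,0,0,0,1],[0,0,0,0,0,0,1]]]}}

```text
time: 9.95
tcp_pos: [0.5371, 0.143, 0.0396]
orientation: [0.78, 0.626, 0.0, 0.0]
ft_force: [0.8, -0.0, -1.8]
grip_width: 0.0199
grasp_force: 30.0
```

```bash
python3 st.py
```

```text
t 9.95 tcp [0.5371 0.143  0.0396] yaw rel -0.0002 wedge in jig mm [-28.3 -14. ] z 13.1 F jig [0.8 0.2] -1.8 29.992152750492096 0.0198895127748998
```

Call:
{"method": "move_arm", "body": {"steps": [[[0.009,0.039,0,0,0,0,1],[0,0,0,0,0,0,1],[0,0,0,0,0,0,1]]]}}

```text
time: 10.25
tcp_pos: [0.5376, 0.1448, 0.0396]
orientation: [0.78, 0.626, 0.0, 0.0]
ft_force: [0.2, 0.1, -1.0]
grip_width: 0.0198
grasp_force: 30.0
```

```bash
python3 st.py
```

```text
t 10.25 tcp [0.5376 0.1448 0.0396] yaw rel -0.0004 wedge in jig mm [-28.2 -12.1] z 13.1 F jig [0.2 0.1] -1.0 29.999927580356598 0.019833620247265957
```

Call:
{"method": "move_arm", "body": {"steps": [[[0.006,0.029,0,0,0,0,1],[0,0,0,0,0,0,1],[0,0,0,0,0,0,1]]]}}

```text
time: 10.55
tcp_pos: [0.5379, 0.1457, 0.0396]
orientation: [0.78, 0.626, -0.0, 0.0]
ft_force: [0.1, -5.8, 0.0]
grip_width: 0.0197
grasp_force: 30.0
```

```bash
python3 st.py
```

```text
t 10.55 tcp [0.5379 0.1457 0.0396] yaw rel -0.0003 wedge in jig mm [-28.1 -11.2] z 13.1 F jig [ 1.4 -5.6] 0.0 30.013972520828247 0.01970212032040656
```

Call:
{"method": "move_arm", "body": {"steps": [[[0.006,0.029,0,0,0,0,1],[0,0,0,0,0,0,1],[0,0,0,0,0,0,1]]]}}

```text
time: 10.85
tcp_pos: [0.538, 0.1462, 0.0397]
orientation: [0.78, 0.626, -0.001, 0.001]
ft_force: [-0.9, -9.0, 0.6]
grip_width: 0.0197
grasp_force: 30.0
```

```bash
python3 st.py
```

```text
t 10.85 tcp [0.538  0.1462 0.0397] yaw rel -0.0002 wedge in jig mm [-28.1 -10.7] z 13.2 F jig [ 1.1 -8.9] 0.6 30.0227952003479 0.019729204487493553
```

Call:
{"method": "move_arm", "body": {"steps": [[[0.006,0.029,0,0,0,0,1],[0,0,0,0,0,0,1],[0,0,0,0,0,0,1]]]}}

```text
time: 11.15
tcp_pos: [0.5381, 0.1464, 0.0396]
orientation: [0.78, 0.626, -0.002, 0.001]
ft_force: [-2.0, -13.6, 3.1]
grip_width: 0.0197
grasp_force: 30.0
```

```bash
python3 st.py
```

```text
t 11.15 tcp [0.5381 0.1464 0.0396] yaw rel 0.0001 wedge in jig mm [-28.1 -10.5] z 13.1 F jig [  1.  -13.7] 3.1 30.025819838047028 0.019704444276053317
```

Call:
{"method": "move_arm", "body": {"steps": [[[0.006,0.029,0,0,0,0,1],[0,0,0,0,0,0,1],[0,0,0,0,0,0,1],[0,0,0,0,0,0,1],[0,0,0,0,0,0,1]]]}}

```text
time: 11.65
tcp_pos: [0.5381, 0.1466, 0.0396]
orientation: [0.78, 0.626, -0.003, 0.002]
ft_force: [-3.1, -18.4, 3.2]
grip_width: 0.02
grasp_force: 30.0
```

```bash
python3 st2.py h4
```

```text
t 11.65 tcp [0.5381 0.1466 0.0396] yaw rel 0.0003 wedge in jig mm [-28.1 -10.3] z 13.1 F jig [  1.  -18.7] 3.2 30.028186440467834 0.01995152260354313
wedge seen [-27.3 -10.5] 0.002692457887468608 0.0880531445145607
plaque [15.7  0.7] 0.00015433300413697504 0.08693356812000275
jig_a_rail ((526.3572998046875, 183.04580688476562), (100.35488891601562, 20.612585067749023), 68.54316711425781) [-47.4   7.8]
jig_a_fence ((623.7606201171875, 161.04525756835938), (114.7560043334961, 26.23975944519043), 77.4327392578125) [52.4  7.4]
```

View pics/h4.png

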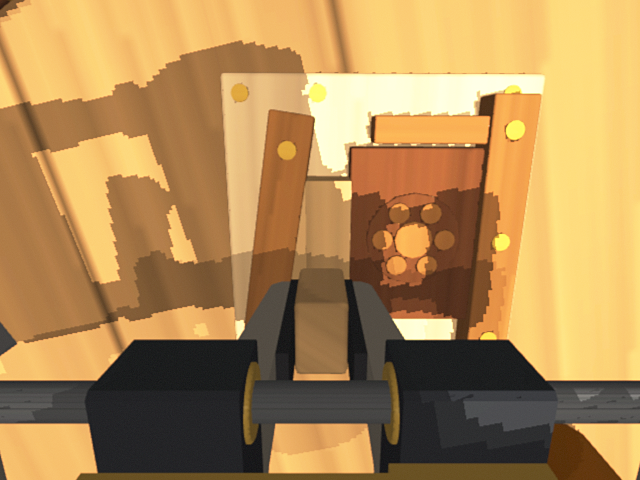

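The picture shows the wedge jammed between the rail (about 285,200) and the plaque (about 415,235). The plaque sits square against the fence, and the push is steady at about 18 N. Handing in.

```bash
python3 -c "
from rig import *
print(hand_in())"
```

```text
the job is handed in; nothing more can be done
None
```

I handed the job in with the wedge still gripped and pushed home at about 18 N in the wide-channel jig (the left one), its plaque flush against the fence as far as the last picture and measurements show; no verdict came back.

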